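Uncover the hot pot with the lid lifter

TASK

The red pot is hot: take its lid off with the lid lifter, keeping the lid level and never touching pot or lid with hand or arm. First draw the lifter out from between the two storage jars by its tail, stand it upright in the open, well clear of the jars, and let go; then take it by its wooden grip, hook the lid's loop handle and lift the lid off. Set the lid down gently in the middle of the empty cork mat, unhook, and leave the lifter standing upright on the bare worktop, without shoving or knocking over the pot, the jars, the timer, the pepper mill or the spice jar.

Things in the scene. Friction and masses are not known exactly. Their poses are not given: they have to be found in the camera images.
- pot: red enamelled pot, 144 mm across, 72 mm high, about 2.2 kg, loose on a 9 mm thick cork mat; two side lugs reach 97 mm from its axis along its +-y, in line with the bar of the lid's loop. Origin at the centre of its underside, z up.
- lid: red round lid of the pot, 147 mm across, 0.4 to 0.65 kg, loose. Origin at the centre of the underside of its foot, z up. The foot, 120 mm across, 6 mm high, sits with play in the pot's mouth (on the pot the lid's origin is 66 mm above the pot's). Its almost flat top is 17 mm above the origin at the middle, 15.5 mm near the rim. A steel loop handle stands on top.
- lid_loop (a point): middle of the bar of the lid's loop handle, 50 mm above the lid's origin. The loop is an arch of 9 mm round bar in the lid's y-z plane: legs at y = +-27 mm, level bar along the lid's y, straight for y = +-18 mm. The opening under the bar is 45 mm wide, 28 mm high, open both ways along the lid's x.
- lifter: lid lifter, 0.2 kg, dark steel, C-shaped from the side, open to the front; stands by itself on its flat base, at the start between the jars, tongue away from the robot, tail showing. Origin on the base's underside, below saddle and grip; x along the tongue to its tip, z up. Base strip 18 mm wide from x = -66 mm; upright at x = -45 mm; round heel bar 54 mm long (y) at x = -62 mm.
- lifter_saddle (a point): saddle of the lifter, 5 mm above its underside on top of the 5 mm thick, 18 mm wide tongue: here the loop's bar comes to lie, across the tongue. A bead 9 mm high (from the underside) stands 9.5 mm behind it; ahead the tongue's tip turns up, ending at x = 19 mm, 16 mm above the underside.
- lifter_grip: pale wooden grip of the lifter, fixed to it, right above the saddle; this frame is the lifter's own. The grip runs from x = -36 to 36 mm, is 17 mm wide (y) and 20 mm high, its middle 78 mm above the origin. Held here, the lid's weight hangs straight below the hand; the tail is too far behind for that.
- lifter_tail (a point): point on the lifter's tail to take it by, at x = -115 mm, 78 mm above the underside. The tail is a 9 mm round rod along x from the upright (x = -45 mm) to x = -124 mm, then a flat ring out to x = -152 mm.
- jar_left: glass storage jar with wooden lid, 104 mm across, 163 mm high, loose, on the lifter's left (+y) side; origin at the centre of its underside. Its axis is 90 mm to the side of the lifter's axis and 15 mm beyond the lifter's origin at the start.
- jar_right: glass storage jar with wooden lid, 102 mm across, 181 mm high, loose, on the lifter's right (-y) side, placed likewise; origin at the centre of its underside
- lid_mat: the empty round cork mat, 180 mm across, 9 mm thick, fixed; origin at the centre of its underside
- pot_mat: a like cork mat under the pot, fixed; origin at the centre of its underside
- kitchen_timer: round kitchen timer, black on cream, 68 mm across, 46 mm high, a bystander; origin at the centre of its underside
- pepper_mill: dark wooden pepper mill, 55 mm across, 173 mm high, a bystander; origin at the centre of its underside
- spice_jar: small spice jar with black cap, 41 mm across, 105 mm high, a bystander; origin at the centre of its underside
Not all that is in view belongs to the job. There is more than one size of the lifter; the job needs the larger.

How it is judged:
By the outcome, as a careful person would: the job done as asked, in the order asked, and still so for the second after the job is handed in, with the robot touching nothing.
It also fails if it takes over 72 s, if anything falls off the work surface, if the arm or the gripper's body presses on something with over 40 N, if the wrist force passes 120 N, or if a joint passes its speed limit or range.

ROBOT

A 6-joint arm with a two-finger parallel gripper is mounted at the origin on a cart in front of the work surface, level with it; the furniture and walls round the work are solid. World frame = base frame: x ahead of the robot, y to its left, z up, the work surface at z = 0. Lengths are in m, angles in rad, forces in N, time in s.
With the tool pointing down it reaches from about 0.325 to 0.85 m from the base axis. Payload 4.4 kg.
Tool frame: the origin (TCP) lies midway between the tips of the shut fingers; the grasp point (between the pads) lies 19 mm behind it (env.grip_depth is the distance from the TCP to the grasp point, in m); z points along the fingers, y is the line along which they close (so a half turn about z gives the same grasp; the last joint's range is limited). The gripper opens to 94 mm and grips with 3 to 60 N. Pads are 16 mm wide; open, the fingers measure 119 mm over their backs; the gripper's body (75 mm by 177 mm) begins 78 mm behind the grasp point.
Start: joints at [-1.325, 0.207, 1.542, -0, 1.393, -0.15], TCP at [0.222, -0.53, 0.205] pointing down, gripper open.
Joint ranges: [-2.73, 2.73], [-0.86, 2.22], [0.23, 2.46], [-1.11, 4.25], [0.08, 2.63], [-2.82, 2.82]. Speed limits (rad/s): [2.79, 2.79, 3.14, 3.14, 3.14, 3.14].

INTERFACE

Orientations are given as a unit quaternion [x, y, z, w].
In Python, from workcell import env gives the robot as it stands.
- The arm moves only by the shell command python3 -m handwheel 'ROWS' [FORCE]. ROWS is JSON, a list of rows, each an object with "twist": the turn, a rotation vector about the tool's x, y, z in degrees, a list of three; "translation": the shift along the tool's x, y, z in cm, a list of three; "claw": the finger opening in cm, from 0 to 9.4. In form: [{"twist": [rx, ry, rz], "translation": [tx, ty, tz], "claw": claw}, ...]. A call has 1 to 5 rows; each row shifts and turns the commanded pose from where the row before left it, along the tool's axes as they then stand; what a row does not reach is not made up. A row lasts 1/12 s, in which the tool goes at most 41.7 mm and 7.16 degrees, less where a joint would pass 70% of its speed; a pose out of reach is approached as far as the arm can. A call is refused whole if a number of a shift passes 4.17 or a number of a turn 7.16, either way. A call with a gripper value outside its range is refused whole. The fingers move at their own pace and stop on an object; FORCE is the grip in N (left out, the last holds). Time passes only in rows, so rows that do not move let the fingers close. It gives the time, the measured TCP pose, the force, the opening and the grip force at its end, in the units of the state.
- env.get_obs(): the state, without advancing time (a new reading comes with each control period).
- env.read_camera(name): name is "scene" or "side" or "wrist"; returns a dict with "frame" (384x512x3 uint8, blue, green, red), "depth" (384x512 float32, m along the optical axis (not along the pixel's ray), 0 where there is no reading), "camera_matrix" (3x3 intrinsics, pixels), "R" (3x3) and "t" (3): a world point X has camera coordinates R X + t; the wrist camera has in their place "T_tool_cam" (4x4, takes a point from camera to tool coordinates, whose origin is the TCP and whose axes are the flange's). Camera axes: x right, y down, z forward; pixel columns grow to the right and rows downward; lengths in m; the calibration is good to about 2 mm. A picture is of the moment at which its call begins: read the wrist's pose just before it.
- env.job_done(): hands the job in; it is judged then, once.
Trained networks look in a picture, given as the dict that the camera call returned (one of the last four; its "shot" number tells which), for a name from the list of things; names that differ only in an ending like _2 or _b are one class to them, and where a whole thing is asked for, a point or a joint stands for the part that bears it (a point fixed in the world has none). Each returns a list of dicts, best first, with "confidence" (0 to 1); they miss things now and then, are a little off and sometimes report something else, mostly with a low value. They report only what shows in the picture. A call takes as long as a camera call. They do not tell look-alikes from the thing itself.
- env.masks_of(picture, thing): "mask" (384x512 bool, what is visible of it) and "position" ([column, row] in pixels, amid what is visible of it).
The state is a dict: "time_s": time; "joint_positions": joint angles; "qd": joint speeds; "effort": joint torques, N m; "position": TCP position; "eef_rot": TCP orientation; "wrist_force": force on the tool from outside, world axes, zero at the start; "wrist_torque": the same for the moment, N m; "grip_width": finger opening in m; "finger_force": force on a finger pad.
Only numpy, scipy, OpenCV 4.12 (cv2) and the standard library are available. Lean on these libraries where they do the work, as an engineer would, in place of code of your own. Each camera call takes 0.05 s, during which the arm holds its last target. There are 200 camera calls.

## Working session

There is one attempt and no reset: what is moved stays moved. The work goes in short steps, Python scripts to look and compute and a shell command to move; the robot and the scene stay as the last step left them, time stands still between calls to the robot, and variables do not carry over. Pictures are saved under pics/ and viewed, at most 10 in all, crops included, and the job is handed in when it is done.

```bash
ls; mkdir -p pics
cat > h.py <<'E'
import numpy as np, cv2
from workcell import env
from scipy.spatial.transform import Rotation as Rn
def cloud(p, T=None):
    d=p["depth"];K=p["camera_matrix"];v,u=np.indices(d.shape)
    X=np.stack([(u-K[0,2])/K[0,0]*d,(v-K[1,2])/K[1,1]*d,d],-1)
    if T is None: W=(X-p["t"])@p["R"]
    else: W=X@T[:3,:3].T+T[:3,3]
    return W,d>0
def wristT(p,o):
    T=np.eye(4);T[:3,:3]=Rn.from_quat(o["eef_rot"]).as_matrix();T[:3,3]=o["position"]
    return T@p["T_tool_cam"]
def shot(name):
    o=env.get_obs();p=env.read_camera(name)
    T=wristT(p,o) if name=="wrist" else None
    return p,T
E
cat > a.py <<'E'
from h import *
for n in ["scene","side"]:
    p,T=shot(n); cv2.imwrite(f"pics/{n}0.png",p["frame"]); W,ok=cloud(p)
    print(n,"cam at",-p["R"].T@p["t"])
    for t in ["pot","lid","lid_loop","lifter","lifter_grip","lifter_saddle","lifter_tail","jar_left","jar_right","lid_mat","pot_mat","kitchen_timer","pepper_mill","spice_jar"]:
        for r in env.masks_of(p,t)[:3]:
            m=r["mask"]&ok
            if m.sum()<5: continue
            q=W[m]; print(t,round(r["confidence"],2),np.round(r["position"]),m.sum(),"med",np.round(np.median(q,0),3),"lo",np.round(np.percentile(q,3,0),3),"hi",np.round(np.percentile(q,97,0),3))
E
python3 a.py
```

```text
pics
scene cam at [-0.06314734  1.22873917  0.69216289]
pot 0.7 [212. 271.] 988 med [0.48  0.364 0.056] lo [0.449 0.304 0.022] hi [0.553 0.393 0.081]
pot 0.48 [191. 231.] 305 med [0.684 0.178 0.034] lo [0.662 0.149 0.009] hi [0.715 0.192 0.05 ]
lid 0.75 [214. 249.] 1324 med [0.51  0.319 0.093] lo [0.452 0.243 0.085] hi [0.579 0.373 0.122]
lid_loop 0.77 [212. 245.] 1327 med [0.51  0.321 0.093] lo [0.452 0.247 0.085] hi [0.578 0.373 0.121]
lifter 0.51 [284. 181.] 129 med [ 0.587 -0.289  0.077] lo [ 0.493 -0.323  0.007] hi [ 0.621 -0.278  0.09 ]
lifter 0.45 [326. 177.] 94 med [ 0.473 -0.425  0.051] lo [ 0.431 -0.549  0.002] hi [ 0.506 -0.415  0.064]
lifter_grip 0.54 [278. 169.] 36 med [ 0.611 -0.286  0.085] lo [ 0.599 -0.293  0.072] hi [ 0.623 -0.28   0.091]
lifter_grip 0.38 [328. 177.] 22 med [ 0.451 -0.42   0.059] lo [ 0.435 -0.427  0.052] hi [ 0.463 -0.414  0.063]
lifter_grip 0.16 [260. 180.] 1355 med [ 0.626 -0.166  0.101] lo [ 0.594 -0.236  0.013] hi [ 0.679 -0.15   0.166]
lifter_saddle 0.64 [323. 178.] 148 med [ 0.482 -0.427  0.051] lo [ 0.435 -0.536  0.001] hi [ 0.567 -0.413  0.0
[... 1928 characters left out ...]
0.056] lo [ 0.427 -0.437 -0.002] hi [ 0.496 -0.414  0.067]
lifter_tail 0.55 [324. 226.] 228 med [ 0.586 -0.293  0.081] lo [ 0.513 -0.303  0.002] hi [ 0.657 -0.28   0.092]
jar_left 0.91 [308. 201.] 1274 med [ 0.615 -0.207  0.155] lo [ 0.593 -0.249  0.013] hi [ 0.683 -0.159  0.167]
lid_mat 0.57 [242. 194.] 764 med [0.599 0.028 0.009] lo [ 0.566 -0.053 -0.   ] hi [0.644 0.106 0.018]
kitchen_timer 0.64 [220. 166.] 262 med [0.679 0.154 0.037] lo [0.66  0.128 0.004] hi [0.713 0.185 0.051]
pepper_mill 0.94 [256. 165.] 377 med [0.693 0.023 0.098] lo [0.683 0.008 0.009] hi [0.715 0.047 0.164]
spice_jar 0.83 [278. 174.] 271 med [ 0.7   -0.059  0.075] lo [ 0.689 -0.074  0.009] hi [ 0.743 -0.034  0.111]
```

Run:
```python
import cv2,numpy as np
a=cv2.imread("pics/scene0.png");b=cv2.imread("pics/side0.png")
a=cv2.resize(a[120:310,150:400],None,fx=1.6*2,fy=3.2,interpolation=cv2.INTER_CUBIC)[:600,:800]
b=cv2.resize(b[120:300,100:400],None,fx=2.66,fy=2.66,interpolation=cv2.INTER_CUBIC)
cv2.imwrite("pics/s1.png",a);cv2.imwrite("pics/d1.png",b)
```

```text
(no output)
```

View pics/s1.png

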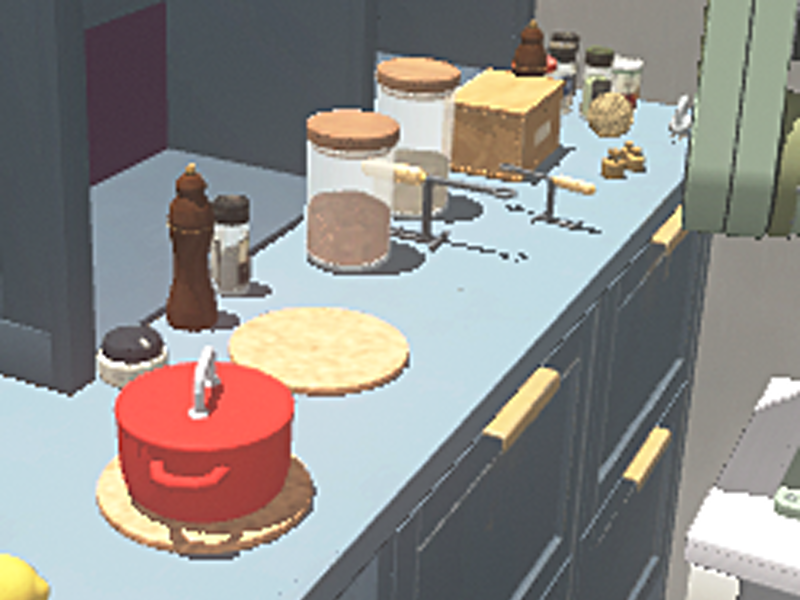

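View pics/d1.png

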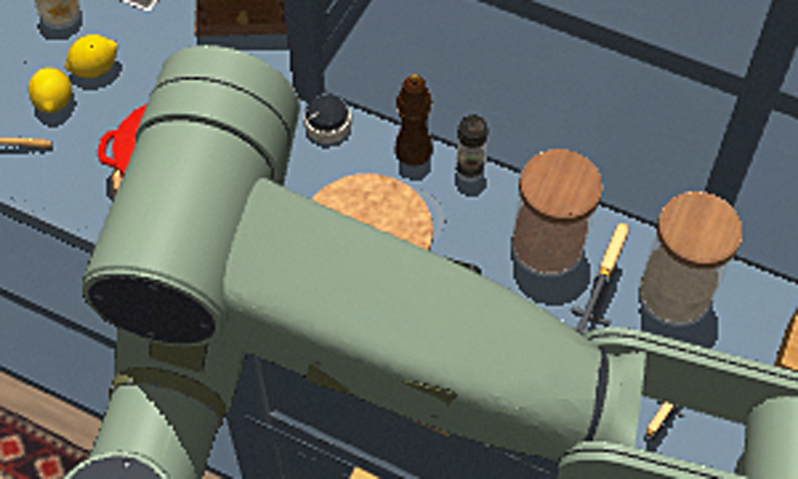

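Both views agree. The larger lifter stands between the jars, grip near crop pixel (395,172), tail towards the robot. The smaller one lies to its right. The loop bar runs roughly along world y, and the cabinet post is behind the timer. Next I fit the geometry.

```bash
cat > b.py <<'E'
from h import *
from scipy.optimize import least_squares
def circ(q,r):
    f=lambda c:np.hypot(*(q-c).T)-r
    s=least_squares(f,q.mean(0),loss="soft_l1",f_scale=.003); return np.round(s.x,4)
C={}
for n in ["scene","side"]:
    p,T=shot(n); W,ok=cloud(p); P=W[ok]; B=p["frame"][ok].astype(int); C[n]=P
    lid=P[(abs(P[:,2]-.0825)<.012)&(B[:,2]>150)&(B[:,1]<80)&(P[:,0]<.7)]
    if len(lid)>300: print(n,"lid extents",lid.min(0),lid.max(0), "mid",(np.percentile(lid,.5,0)+np.percentile(lid,99.5,0))/2)
    lp=P[(P[:,2]>.108)&(P[:,2]<.15)&(np.hypot(P[:,0]-.51,P[:,1]-.31)<.06)]
    if len(lp)>5:
        top=lp[lp[:,2]>.115]; print(n,"loop",len(top),top.mean(0),lp[:,2].max(),np.percentile(lp,[2,98],axis=0)); 
        d=np.linalg.svd((top-top.mean(0))[:,:2])[2][0]; print("dir",d)
    for nm,c,z,r in [("jl",(.64,-.2),.158,.052),("jr",(.64,-.38),.176,.051)]:
        q=P[(abs(P[:,2]-z)<.012)&(np.hypot(P[:,0]-c[0],P[:,1]-c[1])<.075)]
        if len(q)>30: print(n,nm,len(q),"extent",np.percentile(q,[1,99],axis=0)[:, :].round(3).tolist(), q[:,2].max())
    l=P[(P[:,2]>.066)&(P[:,2]<.1)&(P[:,0]>.43)&(P[:,0]<.68)&(abs(P[:,1]+.29)<.028)]
    for x in np.arange(.43,.68,.02):
        s=l[abs(l[:,0]-x)<.01]
        if len(s): print(n,"lift",round(x,2),len(s),np.median(s,0).round(4),s[:,2].max().round(3))
    r=env.masks_of(p,"lid_mat"); 
    if r:
        q=W[r[0]["mask"]&ok]; q=q[abs(q[:,2]-.009)<.006]; print(n,"mat",np.percentile(q,[.5,99.5],axis=0).round(3).tolist())
P=np.vstack(list(C.values()))
# obstacle height map: x .3-.95, y
print("tall map: max z cm, rows y, cols x .30..")
for y in np.arange(.5,-.55,-.05):
    print(f"{y:5.2f}",*[f"{100*np.percentile(s[:,2],98):4.0f}" if len(s:=P[(abs(P[:,0]-x)<.025)&(abs(P[:,1]-y)<.025)])>2 else "   ." for x in np.arange(.3,1.0,.05)])
E
python3 b.py
```

```text
scene lid extents [0.44660105 0.28381344 0.07057107] [0.69922996 0.65091231 0.0944433 ] mid [0.5713941  0.46916417 0.08231353]
scene loop 56 [0.51494486 0.31347574 0.12653359] 0.13384045808483025 [[0.50518153 0.2782646  0.10850503]
 [0.52829721 0.33432173 0.13287026]]
dir [-0.35539509  0.93471618]
scene jl 337 extent [[0.592, -0.251, 0.147], [0.688, -0.15, 0.168]] 0.16959590195358865
scene jr 274 extent [[0.597, -0.424, 0.164], [0.714, -0.329, 0.186]] 0.1860012016632375
scene lift 0.49 17 [ 0.4908 -0.2907  0.0822] 0.085
scene lift 0.51 16 [ 0.507  -0.2951  0.0824] 0.088
scene lift 0.53 14 [ 0.5288 -0.2938  0.0821] 0.088
scene lift 0.55 11 [ 0.5518 -0.2923  0.0819] 0.085
scene lift 0.57 15 [ 0.5721 -0.2905  0.0816] 0.087
scene lift 0.59 28 [ 0.5898 -0.2878  0.0796] 0.09
scene lift 0.61 27 [ 0.6107 -0.2872  0.0844] 0.091
scene lift 0.63 8 [ 0.6241 -0.2904  0.0819] 0.091
scene mat [[0.471, -0.059, 0.004], [0.646, 0.114, 0.015]]
side jl 694 extent [[0.592, -0.253, 0.149], [0.69, -0.156, 0.169]] 0.1699530398163979
side jr 752 extent [[0.597, -0.429, 0.165], [0.713, -0.334, 0.186]] 0.18784
[... 1454 characters left out ...]
9   69   68   38
-0.10  -89   -7    0    1    1    1    1    1   68   69   69   69   69   38
-0.15  -89   -7    0    1    1    1   16   17   68   69   69   69   69   38
-0.20  -89  -13    0    0    1    1   17   17   68   69   69   69   69   68
-0.25  -88  -88    0    1    1    1   16   17   68   69   69   69   69   69
-0.30  -89  -89    0    1    9    9    9    9   68   69   69   69   69   69
-0.35  -89  -89    0    1    1    1   18   19   86   69   69   69   69   69
-0.40  -89  -89    0    6    5    1   18   19   88   68   68   68   68   68
-0.45  -89  -89    0    6    6    6    1   18   68   69   69   69   69   69
-0.50   59  -89    0    1    1    8    9    9   68   69   69   69   69   69
```

```bash
cat > go.py <<'E'
import sys
from h import *
# go.py x y z yawdeg(tool-y closes at yaw+90)  -> needed tool-frame deltas
def rep(x,y,z,yaw):
    o=env.get_obs();R0=Rn.from_quat(o["eef_rot"]);p=np.array(o["position"])
    best=None
    for k in (0,180):
        c,s=np.cos(np.radians(yaw+k)),np.sin(np.radians(yaw+k))
        Rt=Rn.from_matrix(np.array([[c,s,0],[s,-c,0],[0,0,-1]]).T)
        r=(R0.inv()*Rt).as_rotvec(degrees=True)
        if best is None or np.linalg.norm(r)<np.linalg.norm(best[0]): best=(r,k,Rt)
    d=np.array([x,y,z])-p
    print("t",round(o["time_s"],2),"p",p.round(4),"yaw tool-x",np.degrees(np.arctan2(*R0.as_matrix()[[1,0],0])).round(2),"j",np.round(o["joint_positions"],2),"w",round(o["grip_width"],4),"ff",round(float(np.max(o["finger_force"])),1),"F",np.round(o["wrist_force"],1))
    print("turn(tool,deg)",best[0].round(2),"shift now-frame cm",(R0.inv().apply(d)*100).round(2),"shift after-turn cm",(best[2].inv().apply(d)*100).round(2))
if __name__=="__main__": rep(*map(float,sys.argv[1:5]))
E
python3 go.py .46 -.30 .205 3
```

```text
t 1.7 p [ 0.2222 -0.5303  0.2054] yaw tool-x 22.74 j [-1.32  0.21  1.54 -0.    1.39 -0.15] w 0.0941 ff 0.0 F [-0.9  0.1 -0.2]
turn(tool,deg) [ 0.    0.   19.74] shift now-frame cm [ 30.83 -12.05   0.04] shift after-turn cm [ 24.95 -21.76   0.04]
```

```bash
python3 -m handwheel '[{"twist":[0,0,0],"translation":[3.85,-1.5,0],"claw":9.4},{"twist":[0,0,0],"translation":[3.85,-1.5,0],"claw":9.4},{"twist":[0,0,0],"translation":[3.85,-1.5,0],"claw":9.4},{"twist":[0,0,0],"translation":[3.85,-1.5,0],"claw":9.4},{"twist":[0,0,0],"translation":[3.85,-1.5,0],"claw":9.4}]'
python3 -m handwheel '[{"twist":[0,0,0],"translation":[3.85,-1.5,0],"claw":9.4},{"twist":[0,0,0],"translation":[3.85,-1.5,0],"claw":9.4},{"twist":[0,0,6.6],"translation":[0,0,0],"claw":6},{"twist":[0,0,6.6],"translation":[0,0,0],"claw":6},{"twist":[0,0,6.6],"translation":[0,0,0],"claw":6}]'
python3 - <<'E'
from h import *
p,T=shot("wrist");cv2.imwrite("pics/w1.png",p["frame"]);W,ok=cloud(p,T);np.save("w1.npy",W)
print("cam",T[:3,3],T[:3,2])
for t in ["lifter","lifter_tail","lifter_grip"]:
    for r in env.masks_of(p,t)[:3]:
        q=W[r["mask"]&ok]; print(t,r["confidence"],r["position"],np.median(q,0).round(4) if len(q) else "")
l=W[ok];l=l[(l[:,2]>.066)&(l[:,2]<.1)&(abs(l[:,1]+.295)<.03)]
for x in np.arange(.45,.68,.015):
    s=l[abs(l[:,0]-x)<.0075]
    if len(s)>3: print(round(x,3),len(s),((np.percentile(s[:,1],2)+np.percentile(s[:,1],98))/2).round(4),np.ptp(s[:,1]).round(3),np.percentile(s[:,2],95).round(4))
E
python3 go.py .518 -.297 .059 3
```

```text
time_s: 2.12
position: [0.3718, -0.3854, 0.2056]
eef_rot: [0.98, 0.197, 0.0, 0.0]
wrist_force: [1.0, -0.8, 0.2]
grip_width: 0.0939
finger_force: 0.0
time_s: 2.53
position: [0.4311, -0.3283, 0.2055]
eef_rot: [1.0, 0.024, 0.0, 0.0]
wrist_force: [0.3, -0.1, -0.2]
grip_width: 0.0772
finger_force: 0.0
cam [ 0.50830965 -0.32290106  0.38501556] [-0.26520471 -0.01250206 -0.96411107]
lifter 0.97 [228.0, 54.0] [ 0.5671 -0.2933  0.0809]
lifter 0.7 [339.6, 135.7] [ 0.4803 -0.4268  0.0553]
lifter_tail 0.85 [225.0, 50.9] [ 0.568  -0.2934  0.0811]
lifter_tail 0.77 [337.8, 139.5] [ 0.476  -0.4259  0.0557]
lifter_tail 0.55 [312.9, 9.0] [ 0.602  -0.3737  0.0531]
lifter_grip 0.68 [337.8, 165.8] [ 0.4524 -0.4202  0.0605]
0.48 122 -0.294 0.023 0.082
0.495 208 -0.2941 0.028 0.0821
0.51 187 -0.2939 0.02 0.0833
0.525 150 -0.2929 0.009 0.0838
0.54 165 -0.2926 0.009 0.0836
0.555 153 -0.2919 0.008 0.0838
0.57 160 -0.2916 0.008 0.0836
0.585 311 -0.2911 0.018 0.0843
0.6 163 -0.2913 0.017 0.0877
t 2.73 p [ 0.4302 -0.3294  0.2055] yaw tool-x 3.09 j [-0.81  0.14  1.62  0.    1.38  0.7 ] w 0.0619 ff 0.0 F [0.1 0.5 0.2]
turn(tool,deg) [ 0.   -0.    0.09] shift now-frame cm [ 8.94 -2.76 14.65] shift after-turn cm [ 8.94 -2.77 14.65]
```

View pics/w1.png

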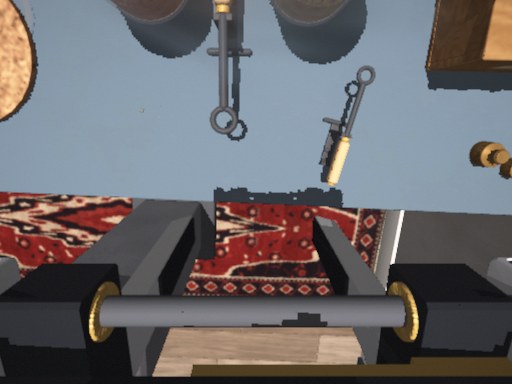

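The wrist picture shows the larger lifter's tail ring at (223,120) and its rod up to (225,15), between the jars. The smaller lifter is at (345,125). The tail point is about (0.520, -0.293), rod axis at z≈0.079, yaw ≈1.7°.

```bash
python3 -m handwheel '[{"twist":[0,0,1.4],"translation":[0,0,0],"claw":6},{"twist":[0,0,0],"translation":[3.03,-1.12,0],"claw":6},{"twist":[0,0,0],"translation":[3.03,-1.12,0],"claw":6},{"twist":[0,0,0],"translation":[3.03,-1.12,0],"claw":6},{"twist":[0,0,0],"translation":[0,0,3],"claw":5}]'
python3 -m handwheel '[{"twist":[0,0,0],"translation":[0,0,3],"claw":5},{"twist":[0,0,0],"translation":[0,0,3],"claw":5},{"twist":[0,0,0],"translation":[0,0,3],"claw":5},{"twist":[0,0,0],"translation":[0,0,1.5],"claw":5},{"twist":[0,0,0],"translation":[0,0,0],"claw":5}]'
python3 go.py .52 -.2932 .059 1.7
```

```text
time_s: 3.15
position: [0.5285, -0.2947, 0.1822]
eef_rot: [1.0, 0.015, 0.007, 0.004]
wrist_force: [-0.1, 0.2, 0.7]
grip_width: 0.0564
finger_force: 0.0
time_s: 3.57
position: [0.5166, -0.2911, 0.0654]
eef_rot: [1.0, 0.013, -0.004, -0.003]
wrist_force: [-0.6, 1.6, -0.2]
grip_width: 0.05
finger_force: 0.0
t 3.57 p [ 0.5166 -0.2911  0.0654] yaw tool-x 1.53 j [-0.66  0.4   1.61 -0.    1.15  0.89] w 0.05 ff 0.0 F [-0.6  1.6 -0.2]
turn(tool,deg) [-0.36  0.44 -0.17] shift now-frame cm [0.33 0.23 0.64] shift after-turn cm [0.33 0.22 0.64]
```

```bash
python3 -m handwheel '[{"twist":[0,0,0],"translation":[0,0,0],"claw":5},{"twist":[0,0,0],"translation":[0,0,0],"claw":5}]'>/dev/null
python3 go.py .52 -.2932 .059 1.7
```

```text
t 3.73 p [ 0.5211 -0.2944  0.072 ] yaw tool-x 1.52 j [-0.66  0.39  1.6   0.    1.15  0.89] w 0.0502 ff 0.0 F [0.1 0.1 0.2]
turn(tool,deg) [ 0.09 -0.12 -0.18] shift now-frame cm [-0.11 -0.12  1.3 ] shift after-turn cm [-0.11 -0.12  1.3 ]
```

```bash
python3 -m handwheel '[{"twist":[0,0,0],"translation":[0,-0.1,1.2],"claw":4},{"twist":[0,0,0],"translation":[0,0,0],"claw":2},{"twist":[0,0,0],"translation":[0,0,0],"claw":0},{"twist":[0,0,0],"translation":[0,0,0],"claw":0},{"twist":[0,0,0],"translation":[0,0,0],"claw":0}]' 30
python3 -m handwheel '[{"twist":[0,0,0],"translation":[0,0,0],"claw":0},{"twist":[0,0,0],"translation":[0,0,0],"claw":0}]'
python3 go.py .35 -.2983 .06 1.7
```

```text
time_s: 4.15
position: [0.5204, -0.2925, 0.059]
eef_rot: [1.0, 0.013, 0.0, 0.0]
wrist_force: [0.8, -0.6, 0.4]
grip_width: 0.0202
finger_force: 0.0
time_s: 4.32
position: [0.5204, -0.2926, 0.0588]
eef_rot: [1.0, 0.013, 0.0, 0.0]
wrist_force: [0.3, -0.6, -0.4]
grip_width: 0.0084
finger_force: 30.0
t 4.32 p [ 0.5204 -0.2926  0.0588] yaw tool-x 1.54 j [-0.66  0.41  1.61 -0.    1.13  0.89] w 0.0084 ff 30.0 F [ 0.3 -0.6 -0.4]
turn(tool,deg) [ 0.04 -0.03 -0.16] shift now-frame cm [-17.05   0.12  -0.13] shift after-turn cm [-17.05   0.07  -0.12]
```

```bash
python3 -m handwheel '[{"twist":[0,0,0],"translation":[-0.5,0,-0.05],"claw":0},{"twist":[0,0,0],"translation":[-1,0,0],"claw":0},{"twist":[0,0,0],"translation":[-1,0,0],"claw":0},{"twist":[0,0,0],"translation":[-1,0,0],"claw":0},{"twist":[0,0,0],"translation":[-1,0,0],"claw":0}]'
python3 go.py .36 -.10 .06 1.7
python3 -m handwheel '[{"twist":[0,0,0],"translation":[-1,0,0],"claw":0},{"twist":[0,0,0],"translation":[-1,0,0],"claw":0},{"twist":[0,0,0],"translation":[-1,0,0],"claw":0},{"twist":[0,0,0],"translation":[-1,0,0],"claw":0},{"twist":[0,0,0],"translation":[-1,0,0],"claw":0}]'
python3 -m handwheel '[{"twist":[0,0,0],"translation":[-1.5,0,0],"claw":0},{"twist":[0,0,0],"translation":[-1.5,0,0],"claw":0},{"twist":[0,0,0],"translation":[-1.5,0,0],"claw":0},{"twist":[0,0,0],"translation":[-1.5,0,0],"claw":0},{"twist":[0,0,0],"translation":[-0.5,0,0],"claw":0}]'
python3 go.py .36 -.10 .06 1.7
```

```text
time_s: 4.73
position: [0.4736, -0.2933, 0.0588]
eef_rot: [1.0, 0.013, -0.0, -0.0]
wrist_force: [1.2, 0.5, -1.0]
grip_width: 0.0078
finger_force: 30.0
t 4.73 p [ 0.4736 -0.2933  0.0588] yaw tool-x 1.52 j [-0.71  0.33  1.71 -0.    1.1   0.83] w 0.0078 ff 30.0 F [ 1.2  0.5 -1. ]
turn(tool,deg) [-0.02  0.03 -0.18] shift now-frame cm [-10.85 -19.63  -0.11] shift after-turn cm [-10.79 -19.66  -0.12]
time_s: 5.15
position: [0.424, -0.2948, 0.0589]
eef_rot: [1.0, 0.013, -0.0, -0.0]
wrist_force: [0.6, -0.1, -2.2]
grip_width: 0.0082
finger_force: 30.0
time_s: 5.57
position: [0.3581, -0.2961, 0.0587]
eef_rot: [1.0, 0.013, -0.001, -0.0]
wrist_force: [1.5, -0.4, -0.5]
grip_width: 0.008
finger_force: 30.0
t 5.57 p [ 0.3581 -0.2961  0.0587] yaw tool-x 1.47 j [-0.88  0.16  1.94 -0.    1.05  0.67] w 0.008 ff 30.0 F [ 1.5 -0.4 -0.5]
turn(tool,deg) [-0.05  0.06 -0.23] shift now-frame cm [  0.69 -19.6   -0.11] shift after-turn cm [  0.77 -19.6   -0.13]
```

Drawn out. Next I slide it left to the open area, keeping it on the table.

```bash
python3 -m handwheel '[{"twist":[0,0,0],"translation":[0.1,-1,-0.03],"claw":0},{"twist":[0,0,0],"translation":[0.1,-1.5,0],"claw":0},{"twist":[0,0,0],"translation":[0.1,-1.5,0],"claw":0},{"twist":[0,0,0],"translation":[0.1,-1.5,0],"claw":0},{"twist":[0,0,0],"translation":[0,-1.5,0],"claw":0}]'
python3 -m handwheel '[{"twist":[0,0,0],"translation":[0,-1.5,0],"claw":0},{"twist":[0,0,0],"translation":[0,-1.5,0],"claw":0},{"twist":[0,0,0],"translation":[0,-1.5,0],"claw":0},{"twist":[0,0,0],"translation":[0,-1.5,0],"claw":0},{"twist":[0,0,0],"translation":[0,-1.5,0],"claw":0}]'
python3 -m handwheel '[{"twist":[0,0,0],"translation":[0,-1.5,0],"claw":0},{"twist":[0,0,0],"translation":[0,-1.5,0],"claw":0},{"twist":[0,0,0],"translation":[0,-1.5,0],"claw":0},{"twist":[0,0,0],"translation":[0,-0.5,0],"claw":0},{"twist":[0,0,0],"translation":[0,0,0],"claw":0}]'
python3 go.py .36 -.10 .059 1.7
```

```text
time_s: 5.98
position: [0.3629, -0.2246, 0.0594]
eef_rot: [1.0, 0.014, 0.0, 0.0]
wrist_force: [0.6, -0.4, -0.2]
grip_width: 0.0078
finger_force: 30.0
time_s: 6.4
position: [0.3604, -0.1495, 0.0593]
eef_rot: [1.0, 0.014, 0.0, 0.0]
wrist_force: [-0.0, -0.7, -0.8]
grip_width: 0.0081
finger_force: 30.0
time_s: 6.82
position: [0.3586, -0.0997, 0.0592]
eef_rot: [1.0, 0.015, -0.0, -0.0]
wrist_force: [-0.8, 0.0, -0.6]
grip_width: 0.008
finger_force: 30.0
t 6.82 p [ 0.3586 -0.0997  0.0592] yaw tool-x 1.74 j [-0.5  -0.04  2.15  0.    1.03  1.04] w 0.008 ff 30.0 F [-0.8  0.  -0.6]
turn(tool,deg) [-0.02  0.03  0.04] shift now-frame cm [0.14 0.04 0.02] shift after-turn cm [0.14 0.04 0.02]
```

```bash
python3 -m handwheel '[{"twist":[0,0,0],"translation":[0,0,0.05],"claw":0},{"twist":[0,0,0],"translation":[0,0,0],"claw":2},{"twist":[0,0,0],"translation":[0,0,0],"claw":4},{"twist":[0,0,0],"translation":[0,0,0],"claw":5},{"twist":[0,0,0],"translation":[0,0,-1.5],"claw":5}]'
python3 -m handwheel '[{"twist":[0,0,0],"translation":[0,0,-3.5],"claw":5},{"twist":[0,0,0],"translation":[0,0,-4],"claw":5},{"twist":[0,0,0],"translation":[0,0,-4],"claw":5},{"twist":[0,0,0],"translation":[0,0,-3],"claw":5},{"twist":[0,0,0],"translation":[0,0,0],"claw":5}]'
python3 -m handwheel '[{"twist":[0,0,0],"translation":[0,0,0],"claw":5},{"twist":[0,0,0],"translation":[0,0,0],"claw":5}]'
cat > lift.py <<'E'
from h import *
import sys
p,T=shot("wrist");cv2.imwrite(f"pics/{sys.argv[1]}.png",p["frame"]);W,ok=cloud(p,T)
for r in env.masks_of(p,"lifter")[:2]+env.masks_of(p,"lifter_grip")[:2]:
    q=W[r["mask"]&ok]; print(round(r["confidence"],2),r["position"],np.median(q,0).round(4) if len(q) else "")
x0,y0=float(sys.argv[2]),float(sys.argv[3])
hsv=cv2.cvtColor(p["frame"],cv2.COLOR_BGR2HSV)
m=ok&(abs(W[...,2]-.085)<.025)&(abs(W[...,0]-x0)<.14)&(abs(W[...,1]-y0)<.05)
l=W[m]
for x in np.arange(x0-.14,x0+.08,.015):
    s=l[abs(l[:,0]-x)<.0075]
    if len(s)>5: print(round(x,3),len(s),((np.percentile(s[:,1],2)+np.percentile(s[:,1],98))/2).round(4),np.ptp(s[:,1]).round(3),np.percentile(s[:,2],95).round(4))
g=m&(hsv[...,2]>150)&(hsv[...,0]>10)&(hsv[...,0]<35)&(hsv[...,1]>50)
q=W[g]
if len(q)>20:
    (c,(a,b),th)=cv2.minAreaRect((q[:,:2]*1000).astype(np.float32)); print("grip rect",c,a,b,th,"ztop",np.percentile(q[:,2],90))
    lo,hi=np.percentile(q[:,0],[1,99]);print("x",lo,hi)
E
python3 lift.py w2 .475 -.096; python3 go.py .475 -.096 .21 1.7
```

```text
time_s: 7.23
position: [0.3568, -0.1008, 0.0718]
eef_rot: [1.0, 0.013, -0.003, -0.002]
wrist_force: [0.4, -0.4, 0.8]
grip_width: 0.0312
finger_force: 0.0
time_s: 7.65
position: [0.3634, -0.1043, 0.2261]
eef_rot: [1.0, 0.013, 0.006, 0.004]
wrist_force: [0.6, -0.2, 1.1]
grip_width: 0.0497
finger_force: 0.0
time_s: 7.82
position: [0.3584, -0.1015, 0.2179]
eef_rot: [1.0, 0.013, -0.001, -0.0]
wrist_force: [-0.2, 0.2, -1.0]
grip_width: 0.0502
finger_force: 0.0
0.82 [256.7, 107.1] [ 0.4363 -0.0985  0.0839]
0.68 [508.5, 97.5] [ 0.4547 -0.4199  0.004 ]
0.66 [253.9, 68.6] [ 0.4724 -0.0969  0.0876]
0.335 91 -0.1007 0.026 0.0824
0.35 124 -0.1008 0.017 0.0834
0.365 105 -0.1 0.008 0.0837
0.38 111 -0.0996 0.008 0.0836
0.395 111 -0.0992 0.008 0.0837
0.41 120 -0.0988 0.008 0.0836
0.425 194 -0.0988 0.018 0.0849
0.44 228 -0.0979 0.015 0.0892
0.455 256 -0.0976 0.015 0.0893
0.47 283 -0.0972 0.017 0.0894
0.485 304 -0.0968 0.017 0.0895
0.5 268 -0.0965 0.017 0.0893
0.515 21 -0.0962 0.013 0.0848
grip rect (448.265625, -97.42127227783203) 121.4588851928711 15.913053512573242 1.9084721803665161 ztop 0.08792645052762875
x 0.4284396622416596 0.5084209243274521
t 7.97 p [ 0.3577 -0.101   0.2167] yaw tool-x 1.51 j [-0.51 -0.26  1.98  0.    1.43  1.04] w 0.05 ff 0.0 F [ 0.1 -0.3 -0.7]
turn(tool,deg) [-0.13  0.21 -0.19] shift now-frame cm [11.74 -0.19  0.63] shift after-turn cm [11.74 -0.15  0.67]
```

View pics/w2.png

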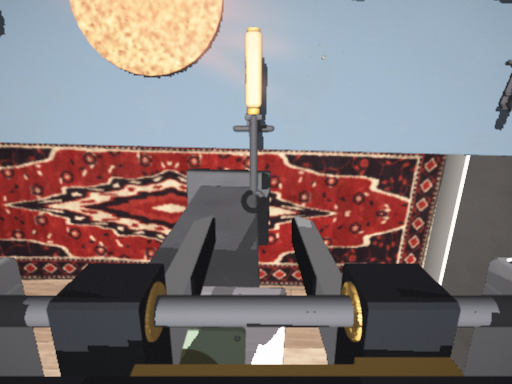

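The lifter stands upright, grip at (254,70) and ring at (252,200), clear of mat and jars. Grip centre is about (0.472, -0.097), yaw 1.7°. I take a closer look at the lid before grasping.

```bash
python3 -m handwheel '[{"twist":[0,0,0],"translation":[0.5,-4,-0.5],"claw":5},{"twist":[0,0,0],"translation":[0.5,-4,-0.5],"claw":5},{"twist":[0,0,0],"translation":[0.5,-4,-0.5],"claw":5},{"twist":[0,0,0],"translation":[0.5,-4,-0.5],"claw":5},{"twist":[0,0,0],"translation":[0.5,-4,-0.5],"claw":5}]' >/dev/null
python3 -m handwheel '[{"twist":[0,0,0],"translation":[0.5,-4,-0.5],"claw":5},{"twist":[0,0,0],"translation":[0.5,-4,-0.5],"claw":5},{"twist":[0,0,0],"translation":[0.5,-4,-0.5],"claw":5},{"twist":[0,0,0],"translation":[0.5,-4,-0.5],"claw":5},{"twist":[0,0,0],"translation":[0,0,0],"claw":5}]'
python3 -m handwheel '[{"twist":[0,0,0],"translation":[0,0,0],"claw":5},{"twist":[0,0,0],"translation":[0,0,0],"claw":5},{"twist":[0,0,0],"translation":[0,0,0],"claw":5},{"twist":[0,0,0],"translation":[0,0,0],"claw":5}]'
cat > lid.py <<'E'
from h import *
import sys
from scipy.optimize import least_squares
n,cx,cy,zb=sys.argv[1],*map(float,sys.argv[2:5])   # zb = expected z of lid origin
p,T=shot("wrist");cv2.imwrite(f"pics/{n}.png",p["frame"]);W,ok=cloud(p,T)
for t in ["lid","lid_loop"]:
    for r in env.masks_of(p,t)[:2]:
        q=W[r["mask"]&ok]; print(t,round(r["confidence"],2),r["position"],np.median(q,0).round(4) if len(q) else "")
h=cv2.cvtColor(p["frame"],cv2.COLOR_BGR2HSV)
near=ok&(np.hypot(W[...,0]-cx,W[...,1]-cy)<.09)
top=near&(abs(W[...,2]-zb-.016)<.006)
q=W[top]; print("top",len(q),np.median(q,0).round(4))
# rim: hull points
hull=cv2.convexHull((q[:,:2]*1000).astype(np.float32))[:,0]/1000
s=least_squares(lambda c:np.hypot(*(hull-c).T)-.0735,[cx,cy],loss="soft_l1",f_scale=.002);print("lid centre (circle)",s.x.round(4),"res",np.abs(s.fun).mean().round(4))
A=np.c_[q[:,:2]-s.x,np.ones(len(q))];c=np.linalg.lstsq(A,q[:,2],rcond=None)[0];print("tilt deg",np.degrees(c[:2]).round(2),"z",c[2].round(4))
b=W[near&(W[...,2]>zb+.044)&(np.hypot(W[...,0]-cx,W[...,1]-cy)<.05)&(W[...,2]<zb+.06)]
if len(b)>10:
    (m,(w,hh),th)=cv2.minAreaRect((b[:,:2]*1000).astype(np.float32))
    d=np.linalg.svd((b-b.mean(0))[:,:2],full_matrices=False)[2][0]; d=d*np.sign(d[1])
    print("bar",len(b),"rect",np.round(m,1),round(w,1),round(hh,1),round(th,1),"yaw lid x",np.degrees(np.arctan2(-d[0],d[1])).round(2),"ztop",np.percentile(b[:,2],95).round(4))
E
python3 lid.py w3 .51 .31 .075; python3 go.py .51 .31 .26 1.7
```

```text
time_s: 8.8
position: [0.3937, 0.2653, 0.2629]
eef_rot: [1.0, 0.017, -0.001, -0.001]
wrist_force: [1.1, -0.2, -0.4]
grip_width: 0.0499
finger_force: 0.0
time_s: 9.13
position: [0.3942, 0.258, 0.2631]
eef_rot: [1.0, 0.012, -0.001, 0.0]
wrist_force: [0.2, 0.1, -0.2]
grip_width: 0.0501
finger_force: 0.0
lid 0.65 [214.1, 59.2] [0.5187 0.3054 0.0917]
lid 0.33 [499.7, 138.0] [ 0.4372 -0.0943  0.006 ]
lid_loop 0.92 [215.4, 58.5] [0.5188 0.3053 0.0917]
top 13167 [0.5188 0.3055 0.0917]
lid centre (circle) [0.5186 0.3068] res 0.0006
tilt deg [0.21 0.1 ] z 0.0915
bar 557 rect [518.7 306.8] 9.1 58.6 21.5 yaw lid x 21.82 ztop 0.1307
t 9.28 p [0.3945 0.2584 0.2637] yaw tool-x 1.41 j [ 0.4  -0.06  1.71 -0.    1.5   1.94] w 0.0499 ff 0.0 F [-0.3 -0.3  0.2]
turn(tool,deg) [ 0.   -0.   -0.29] shift now-frame cm [11.68 -4.87  0.37] shift after-turn cm [11.7  -4.81  0.37]
```

View pics/w3.png

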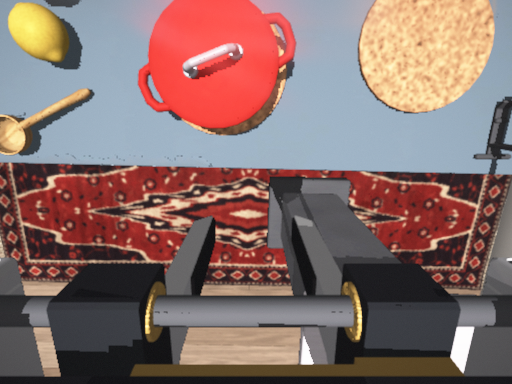

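Loop bar centre is at (215,60) in the picture, world (0.5187, 0.3068), with lid x at yaw 21.7°. Bar top 0.1307 and lid top 0.0915 agree with the text. The cork mat is at (428,45). I take one more shot for the mat and then go back to the grip.

```bash
python3 - <<'E'
from h import *
from scipy.optimize import least_squares
p,T=shot("wrist");W,ok=cloud(p,T)
for r in env.masks_of(p,"lid_mat")[:2]:
    q=W[r["mask"]&ok];q=q[abs(q[:,2]-.009)<.006]
    hull=cv2.convexHull((q[:,:2]*1000).astype(np.float32))[:,0]/1000
    s=least_squares(lambda c:np.hypot(*(hull-c).T)-.09,q[:,:2].mean(0),loss="soft_l1",f_scale=.002)
    print(r["confidence"],len(q),s.x.round(4),np.abs(s.fun).mean().round(4),np.median(q[:,2]).round(4),q.min(0).round(3),q.max(0).round(3))
E
python3 -m handwheel '[{"twist":[0,0,-0.2],"translation":[0.76,3.97,0.5],"claw":5},{"twist":[0,0,0],"translation":[0.76,3.97,0.5],"claw":5},{"twist":[0,0,0],"translation":[0.76,3.97,0.5],"claw":5},{"twist":[0,0,0],"translation":[0.76,3.97,0.5],"claw":5},{"twist":[0,0,0],"translation":[0.76,3.97,0.5],"claw":5}]' >/dev/null
python3 -m handwheel '[{"twist":[0,0,0],"translation":[0.76,3.97,0.5],"claw":5},{"twist":[0,0,0],"translation":[0.76,3.97,0.5],"claw":5},{"twist":[0,0,0],"translation":[0.76,3.97,0.5],"claw":5},{"twist":[0,0,0],"translation":[0.76,3.97,0.5],"claw":5},{"twist":[0,0,0],"translation":[0,0,0],"claw":5}]' >/dev/null
python3 -m handwheel '[{"twist":[0,0,0],"translation":[0,0,0],"claw":5},{"twist":[0,0,0],"translation":[0,0,0],"claw":5},{"twist":[0,0,0],"translation":[0,0,0],"claw":5}]' >/dev/null
python3 go.py .472 -.0972 .059 1.65
```

```text
0.77 12750 [0.5589 0.0309] 0.0016 0.0093 [ 0.469 -0.059  0.003] [0.613 0.12  0.013]
t 10.47 p [ 0.4732 -0.0944  0.2189] yaw tool-x 1.81 j [-0.38 -0.    1.74  0.    1.4   1.16] w 0.0499 ff 0.0 F [ 0.5 -0.3 -0. ]
turn(tool,deg) [-0.03 -0.01  0.16] shift now-frame cm [-0.13  0.28 15.99] shift after-turn cm [-0.12  0.28 15.99]
```

```bash
python3 -m handwheel '[{"twist":[0,0,0.15],"translation":[-0.13,0.28,2],"claw":5},{"twist":[0,0,0],"translation":[0,0,4],"claw":5},{"twist":[0,0,0],"translation":[0,0,4],"claw":5},{"twist":[0,0,0],"translation":[0,0,3],"claw":5},{"twist":[0,0,0],"translation":[0,0,2],"claw":5}]' >/dev/null
python3 -m handwheel '[{"twist":[0,0,0],"translation":[0,0,1],"claw":5},{"twist":[0,0,0],"translation":[0,0,0],"claw":5},{"twist":[0,0,0],"translation":[0,0,0],"claw":3.5},{"twist":[0,0,0],"translation":[0,0,0],"claw":2.5},{"twist":[0,0,0],"translation":[0,0,0],"claw":1.5}]' 50
python3 -m handwheel '[{"twist":[0,0,0],"translation":[0,0,0],"claw":0},{"twist":[0,0,0],"translation":[0,0,0],"claw":0},{"twist":[0,0,0],"translation":[0,0,0],"claw":0}]'
python3 go.py .4489 .2791 .22 21.7
```

```text
time_s: 11.3
position: [0.474, -0.0988, 0.0608]
eef_rot: [1.0, 0.014, 0.002, 0.001]
wrist_force: [-0.8, 0.4, -0.3]
grip_width: 0.0333
finger_force: 0.0
time_s: 11.55
position: [0.4729, -0.0987, 0.0597]
eef_rot: [1.0, 0.014, 0.001, 0.0]
wrist_force: [0.6, -0.1, 2.7]
grip_width: 0.0166
finger_force: 50.0
t 11.55 p [ 0.4729 -0.0987  0.0597] yaw tool-x 1.57 j [-0.39  0.19  1.9   0.    1.05  1.16] w 0.0166 ff 50.0 F [ 0.6 -0.1  2.7]
turn(tool,deg) [  0.05  -0.1  -20.13] shift now-frame cm [ -1.34 -37.82 -16.05] shift after-turn cm [ 11.74 -35.99 -16.03]
```

```bash
python3 -m handwheel '[{"twist":[0,0,0],"translation":[0,0,-2],"claw":0},{"twist":[0,0,0],"translation":[0,0,-4],"claw":0},{"twist":[0,0,0],"translation":[0,0,-4],"claw":0},{"twist":[0,0,0],"translation":[0,0,-4],"claw":0},{"twist":[0,0,0],"translation":[0,0,-2],"claw":0}]' >/dev/null
python3 -m handwheel '[{"twist":[0,0,0],"translation":[-0.15,-3.4,0],"claw":0},{"twist":[0,0,0],"translation":[-0.15,-3.4,0],"claw":0},{"twist":[0,0,0],"translation":[-0.15,-3.4,0],"claw":0},{"twist":[0,0,0],"translation":[-0.15,-3.4,0],"claw":0},{"twist":[0,0,0],"translation":[-0.15,-3.4,0],"claw":0}]' >/dev/null
python3 -m handwheel '[{"twist":[0,0,0],"translation":[-0.15,-3.4,0],"claw":0},{"twist":[0,0,0],"translation":[-0.15,-3.4,0],"claw":0},{"twist":[0,0,0],"translation":[-0.15,-3.4,0],"claw":0},{"twist":[0,0,0],"translation":[-0.15,-3.4,0],"claw":0},{"twist":[0,0,0],"translation":[0,-3.4,0],"claw":0}]' >/dev/null
python3 -m handwheel '[{"twist":[0,0,0],"translation":[0,-3.4,0],"claw":0},{"twist":[0,0,-5],"translation":[0,0,0],"claw":0},{"twist":[0,0,-5],"translation":[0,0,0],"claw":0},{"twist":[0,0,-5],"translation":[0,0,0],"claw":0},{"twist":[0,0,-5],"translation":[0,0,0],"claw":0}]' >/dev/null
python3 -m handwheel '[{"twist":[0,0,0],"translation":[0,0,0],"claw":0},{"twist":[0,0,0],"translation":[0,0,0],"claw":0},{"twist":[0,0,0],"translation":[0,0,0],"claw":0}]' >/dev/null
python3 go.py .4489 .2791 .1555 21.7
python3 lid.py w4 .5186 .3068 .075
python3 - <<'E'
from h import *
# lifter in hand, seen in the tool frame, via side+scene+wrist
o=env.get_obs();R=Rn.from_quat(o["eef_rot"]).as_matrix();t=np.array(o["position"])
p,T=shot("wrist");W,ok=cloud(p,T)
for n in ["wrist","scene"]:
    if n=="scene": p,_=shot("scene");W,ok=cloud(p)
    for r in env.masks_of(p,"lifter")[:1]:
        q=(W[r["mask"]&ok]-t)@R; print(n,r["confidence"],r["position"],"lo",np.percentile(q,2,0).round(4),"hi",np.percentile(q,98,0).round(4))
        L=q*[1,1,-1]+[0,0,.059]   # lifter frame guess
        for lo,hi in [(-.152,-.125),(-.12,-.05),(-.03,.03)]:
            s=L[(L[:,0]>lo)&(L[:,0]<hi)&(L[:,2]>.06)&(abs(L[:,1])<.02)]
            if len(s)>3: print(lo,hi,len(s),np.median(s,0).round(4),np.percentile(s[:,2],95).round(4))
    if n=="scene": cv2.imwrite("pics/s4.png",cv2.resize(p["frame"][150:340,120:370],None,fx=3.1,fy=3.1,interpolation=cv2.INTER_CUBIC))
E
```

```text
t 13.47 p [0.4481 0.2749 0.2185] yaw tool-x 21.47 j [ 0.39  0.09  1.65 -0.    1.41  1.58] w 0.0165 ff 50.0 F [ 0.6  0.2 -1.1]
turn(tool,deg) [ 0.    0.03 -0.23] shift now-frame cm [ 0.23 -0.37  6.3 ] shift after-turn cm [ 0.23 -0.37  6.3 ]
lid 0.75 [253.0, 102.4] [0.5232 0.3083 0.0916]
lid_loop 0.91 [250.9, 105.5] [0.5232 0.3083 0.0916]
top 16059 [0.5242 0.3086 0.0916]
lid centre (circle) [0.519  0.3068] res 0.0006
tilt deg [-0.1  0. ] z 0.0913
bar 659 rect [519.2 306.5] 8.8 58.4 21.5 yaw lid x 21.99 ztop 0.1306
wrist 0.79 [256.2, 246.2] lo [-0.0821 -0.0092 -0.0295] hi [ 0.0369  0.0067 -0.0188]
-0.12 -0.05 491 [-0.0717 -0.001   0.0813] 0.0824
-0.03 0.03 2735 [ 0.003  -0.001   0.0871] 0.0883
scene 0.88 [259.6, 195.7] lo [-0.1484 -0.0118 -0.0305] hi [0.034  0.4683 0.2079]
-0.152 -0.125 54 [-0.1386 -0.0008  0.0807] 0.0832
-0.12 -0.05 89 [-0.0845 -0.0023  0.0809] 0.0842
-0.03 0.03 127 [-0.0108 -0.0059  0.0835] 0.09
```

View pics/s4.png

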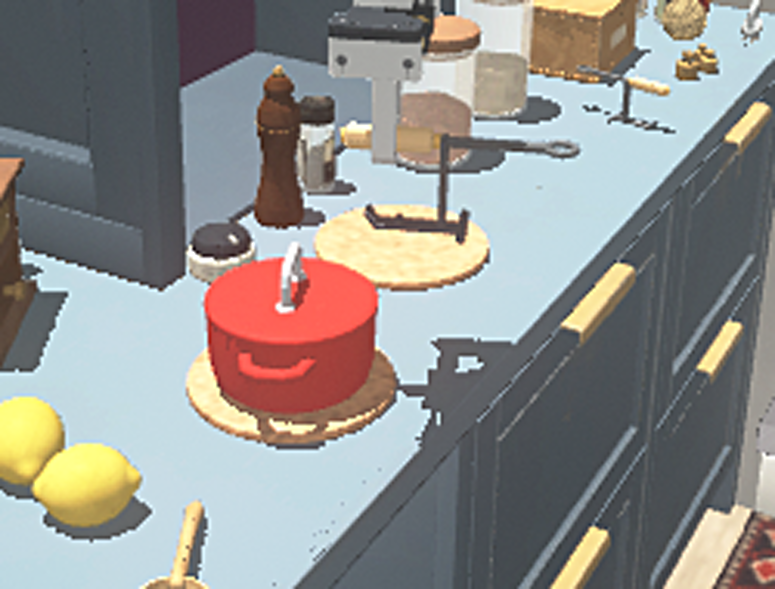

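The lifter hangs level in the hand, its tongue pointing at the loop, saddle under the grip. I lower it to 4–5 mm above the lid top, 75 mm short of the bar.

```bash
python3 -m handwheel '[{"twist":[0,0,-0.2],"translation":[0.23,-0.37,1],"claw":0},{"twist":[0,0,0],"translation":[0,0,2],"claw":0},{"twist":[0,0,0],"translation":[0,0,2],"claw":0},{"twist":[0,0,0],"translation":[0,0,1.3],"claw":0},{"twist":[0,0,0],"translation":[0,0,0],"claw":0}]' >/dev/null
python3 -m handwheel '[{"twist":[0,0,0],"translation":[0,0,0],"claw":0},{"twist":[0,0,0],"translation":[0,0,0],"claw":0},{"twist":[0,0,0],"translation":[0,0,0],"claw":0},{"twist":[0,0,0],"translation":[0,0,0],"claw":0}]' >/dev/null
python3 go.py .519 .3067 .1555 21.7
python3 - <<'E'
from h import *
p,_=shot("scene");cv2.imwrite("pics/s5.png",cv2.resize(p["frame"][190:300,170:300],None,fx=5,fy=5,interpolation=cv2.INTER_CUBIC))
E
```

```text
t 14.57 p [0.45   0.2798 0.1571] yaw tool-x 21.79 j [0.39 0.16 1.71 0.   1.28 1.58] w 0.0168 ff 50.0 F [-0.  -0.8 -2.5]
turn(tool,deg) [-0.   -0.15  0.09] shift now-frame cm [7.4  0.06 0.18] shift after-turn cm [7.4  0.05 0.16]
```

View pics/s5.png

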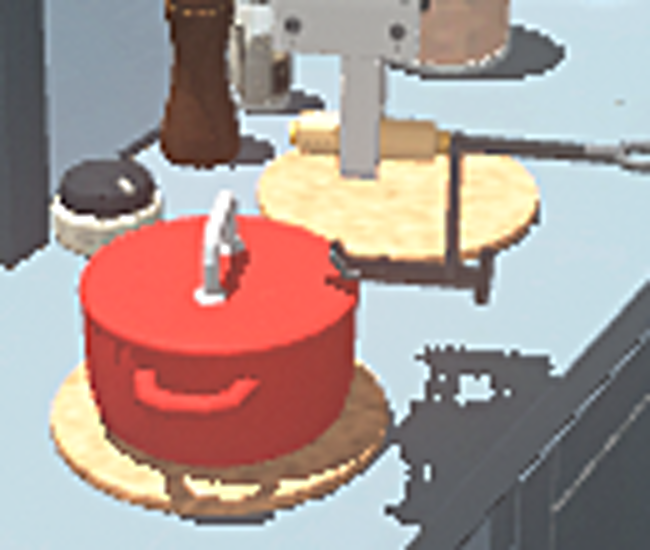

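Tongue tip is at (340,260), just above the lid rim and aligned with the loop at (222,225). Advancing.

```bash
python3 -m handwheel '[{"twist":[0,0,0],"translation":[1,0.05,0.05],"claw":0},{"twist":[0,0,0],"translation":[1,0,0],"claw":0},{"twist":[0,0,0],"translation":[1,0,0],"claw":0},{"twist":[0,0,0],"translation":[1,0,0],"claw":0},{"twist":[0,0,0],"translation":[1,0,0],"claw":0}]'
python3 -m handwheel '[{"twist":[0,0,0],"translation":[1,0,0],"claw":0},{"twist":[0,0,0],"translation":[1,0,0],"claw":0},{"twist":[0,0,0],"translation":[0.4,0,0],"claw":0},{"twist":[0,0,0],"translation":[0,0,0],"claw":0},{"twist":[0,0,0],"translation":[0,0,0],"claw":0}]'
python3 -m handwheel '[{"twist":[0,0,0],"translation":[0,0,0],"claw":0},{"twist":[0,0,0],"translation":[0,0,0],"claw":0},{"twist":[0,0,0],"translation":[0,0,0],"claw":0}]'
python3 go.py .519 .3067 .1745 21.7; python3 lid.py w6 .5186 .3068 .075
```

```text
time_s: 15.03
position: [0.4971, 0.2979, 0.1552]
eef_rot: [0.982, 0.189, 0.0, -0.0]
wrist_force: [-0.3, 0.1, -1.8]
grip_width: 0.0168
finger_force: 50.0
time_s: 15.45
position: [0.5181, 0.3064, 0.1549]
eef_rot: [0.982, 0.189, -0.0, 0.0]
wrist_force: [-0.2, 0.3, -0.8]
grip_width: 0.0167
finger_force: 50.0
time_s: 15.7
position: [0.5176, 0.3062, 0.1553]
eef_rot: [0.982, 0.189, -0.0, 0.0]
wrist_force: [0.3, -0.2, -1.7]
grip_width: 0.0165
finger_force: 50.0
t 15.7 p [0.5176 0.3062 0.1553] yaw tool-x 21.79 j [ 0.39  0.31  1.53 -0.    1.31  1.58] w 0.0165 ff 50.0 F [ 0.3 -0.2 -1.7]
turn(tool,deg) [0.   0.01 0.09] shift now-frame cm [ 0.15  0.01 -1.92] shift after-turn cm [ 0.15  0.01 -1.92]
lid 0.7 [257.4, 177.2] [0.5384 0.3216 0.0915]
lid_loop 0.56 [256.4, 176.9] [0.5388 0.3217 0.0915]
top 15233 [0.5402 0.322  0.0915]
lid centre (circle) [0.519  0.3068] res 0.0007
tilt deg [-0.37 -0.13] z 0.0913
bar 486 rect [519.6 306.7] 9.2 57.8 20.9 yaw lid x 21.61 ztop 0.1303
```

```bash
python3 -m handwheel '[{"twist":[0,0,0],"translation":[0.13,0,-0.5],"claw":0},{"twist":[0,0,0],"translation":[0,0,-0.6],"claw":0},{"twist":[0,0,0],"translation":[0,0,-0.5],"claw":0},{"twist":[0,0,0],"translation":[0,0,-0.2],"claw":0},{"twist":[0,0,0],"translation":[0,0,-0.1],"claw":0}]'
python3 -m handwheel '[{"twist":[0,0,0],"translation":[0,0,-0.1],"claw":0},{"twist":[0,0,0],"translation":[0,0,-0.1],"claw":0},{"twist":[0,0,0],"translation":[0,0,-0.1],"claw":0},{"twist":[0,0,0],"translation":[0,0,-0.1],"claw":0},{"twist":[0,0,0],"translation":[0,0,-0.1],"claw":0}]' 60
python3 -m handwheel '[{"twist":[0,0,0],"translation":[0,0,-0.2],"claw":0},{"twist":[0,0,0],"translation":[0,0,-0.2],"claw":0},{"twist":[0,0,0],"translation":[0,0,-0.2],"claw":0},{"twist":[0,0,0],"translation":[0,0,0],"claw":0},{"twist":[0,0,0],"translation":[0,0,0],"claw":0}]'
python3 go.py .519 .3067 .23 21.7; python3 lid.py w7 .5186 .3068 .083
```

```text
time_s: 16.27
position: [0.5199, 0.3071, 0.1755]
eef_rot: [0.982, 0.189, 0.001, -0.0]
wrist_force: [0.3, 0.0, -3.1]
grip_width: 0.0168
finger_force: 50.0
time_s: 16.68
position: [0.5184, 0.3065, 0.1782]
eef_rot: [0.982, 0.189, -0.001, 0.0]
wrist_force: [-0.7, -0.2, -6.9]
grip_width: 0.0165
finger_force: 60.0
time_s: 17.1
position: [0.5194, 0.3069, 0.1856]
eef_rot: [0.982, 0.189, 0.0, -0.0]
wrist_force: [0.3, 0.4, -6.6]
grip_width: 0.0167
finger_force: 60.0
t 17.1 p [0.5194 0.3069 0.1856] yaw tool-x 21.78 j [0.39 0.28 1.49 0.   1.37 1.58] w 0.0167 ff 60.0 F [ 0.3  0.4 -6.6]
turn(tool,deg) [-0.   -0.04  0.08] shift now-frame cm [-0.04  0.01 -4.44] shift after-turn cm [-0.04  0.01 -4.44]
lid 0.66 [257.7, 173.4] [0.5373 0.3217 0.1016]
lid_loop 0.74 [256.6, 176.3] [0.5373 0.3215 0.1016]
top 13208 [0.5393 0.3216 0.1016]
lid centre (circle) [0.5184 0.3068] res 0.0004
tilt deg [-0.34  0.19] z 0.1014
bar 426 rect [519.3 306.9] 8.4 59.5 22.2 yaw lid x 21.92 ztop 0.1404
```

Lid is up 10 mm and level, load about 5 N. I raise it further and carry it smoothly to the mat.

```bash
python3 -m handwheel '[{"twist":[0,0,0],"translation":[0,0,-0.2],"claw":0},{"twist":[0,0,0],"translation":[0,0,-0.4],"claw":0},{"twist":[0,0,0],"translation":[0,0,-0.6],"claw":0},{"twist":[0,0,0],"translation":[0,0,-0.8],"claw":0},{"twist":[0,0,0],"translation":[0,0,-0.8],"claw":0}]'
python3 -m handwheel '[{"twist":[0,0,0],"translation":[0,0,-0.8],"claw":0},{"twist":[0,0,0],"translation":[0,0,-0.6],"claw":0},{"twist":[0,0,0],"translation":[0,0,-0.4],"claw":0},{"twist":[0,0,0],"translation":[0,0,-0.2],"claw":0},{"twist":[0,0,0],"translation":[0,0,0],"claw":0}]'
python3 lid.py w8 .5186 .3068 .133;python3 go.py .5595 .031 .23 21.7
```

```text
time_s: 17.67
position: [0.5193, 0.3069, 0.2143]
eef_rot: [0.982, 0.189, 0.0, -0.0]
wrist_force: [0.4, -0.2, -6.0]
grip_width: 0.0167
finger_force: 60.0
time_s: 18.08
position: [0.5195, 0.307, 0.234]
eef_rot: [0.982, 0.189, 0.001, -0.0]
wrist_force: [-0.3, 0.2, -6.3]
grip_width: 0.0166
finger_force: 60.0
lid 0.92 [256.4, 173.8] [0.5372 0.3214 0.15  ]
lid_loop 0.81 [253.2, 173.7] [0.5375 0.3214 0.15  ]
lid_loop 0.33 [412.9, 83.0] [0.6885 0.1707 0.0414]
top 13289 [0.5391 0.3218 0.15  ]
lid centre (circle) [0.5185 0.3067] res 0.0005
tilt deg [-0.52  0.12] z 0.1499
bar 410 rect [519.3 307.3] 8.1 58.1 22.1 yaw lid x 21.8 ztop 0.1887
t 18.23 p [0.5188 0.3067 0.2326] yaw tool-x 21.79 j [0.39 0.25 1.44 0.   1.46 1.58] w 0.0165 ff 60.0 F [-0.1  0.2 -6.1]
turn(tool,deg) [-0.    0.07  0.09] shift now-frame cm [-6.45 27.11  0.27] shift after-turn cm [-6.41 27.12  0.26]
```

```bash
python3 -m handwheel '[{"twist":[0,0,0],"translation":[-0.06,0.24,0],"claw":0},{"twist":[0,0,0],"translation":[-0.12,0.49,0],"claw":0},{"twist":[0,0,0],"translation":[-0.18,0.73,0],"claw":0},{"twist":[0,0,0],"translation":[-0.23,0.97,0],"claw":0},{"twist":[0,0,0],"translation":[-0.29,1.21,0],"claw":0}]' >/dev/null
python3 -m handwheel '[{"twist":[0,0,0],"translation":[-0.35,1.46,0],"claw":0},{"twist":[0,0,0],"translation":[-0.35,1.46,0],"claw":0},{"twist":[0,0,0],"translation":[-0.35,1.46,0],"claw":0},{"twist":[0,0,0],"translation":[-0.35,1.46,0],"claw":0},{"twist":[0,0,0],"translation":[-0.35,1.46,0],"claw":0}]'
python3 -m handwheel '[{"twist":[0,0,0],"translation":[-0.35,1.46,0],"claw":0},{"twist":[0,0,0],"translation":[-0.35,1.46,0],"claw":0},{"twist":[0,0,0],"translation":[-0.35,1.46,0],"claw":0},{"twist":[0,0,0],"translation":[-0.35,1.46,0],"claw":0},{"twist":[0,0,0],"translation":[-0.35,1.46,0],"claw":0}]' >/dev/null
python3 -m handwheel '[{"twist":[0,0,0],"translation":[-0.35,1.46,0],"claw":0},{"twist":[0,0,0],"translation":[-0.35,1.46,0],"claw":0},{"twist":[0,0,0],"translation":[-0.35,1.46,0],"claw":0},{"twist":[0,0,0],"translation":[-0.29,1.21,0],"claw":0},{"twist":[0,0,0],"translation":[-0.23,0.97,0],"claw":0}]' >/dev/null
python3 -m handwheel '[{"twist":[0,0,0],"translation":[-0.21,0.87,0],"claw":0},{"twist":[0,0,0],"translation":[-0.16,0.68,0],"claw":0},{"twist":[0,0,0],"translation":[-0.09,0.39,0],"claw":0},{"twist":[0,0,0],"translation":[-0.06,0.24,0],"claw":0},{"twist":[0,0,0],"translation":[-0.04,0.15,0],"claw":0}]'
python3 -m handwheel '[{"twist":[0,0,0],"translation":[0,0,0],"claw":0},{"twist":[0,0,0],"translation":[0,0,0],"claw":0},{"twist":[0,0,0],"translation":[0,0,0],"claw":0},{"twist":[0,0,0],"translation":[0,0,0],"claw":0}]' >/dev/null
python3 lid.py w9 .559 .031 .132;python3 go.py .5595 .031 .1096 21.7
```

```text
time_s: 19.07
position: [0.5355, 0.1934, 0.2334]
eef_rot: [0.982, 0.189, 0.0, 0.0]
wrist_force: [0.0, 0.1, -5.5]
grip_width: 0.0163
finger_force: 60.0
time_s: 20.32
position: [0.5594, 0.0308, 0.2332]
eef_rot: [0.982, 0.189, -0.0, -0.0]
wrist_force: [-0.7, 0.1, -6.3]
grip_width: 0.0166
finger_force: 60.0
lid 0.85 [255.6, 174.1] [0.5772 0.046  0.1492]
lid_loop 0.95 [255.5, 173.7] [0.5768 0.0456 0.1492]
top 13286 [0.5788 0.046  0.1492]
lid centre (circle) [0.5582 0.031 ] res 0.0005
tilt deg [-0.72  0.1 ] z 0.1491
bar 415 rect [558.9  31.5] 8.6 58.2 22.2 yaw lid x 21.88 ztop 0.1879
t 20.8 p [0.5594 0.031  0.2333] yaw tool-x 21.81 j [-0.1   0.15  1.54  0.    1.44  1.09] w 0.0166 ff 60.0 F [ 0.4 -0.3 -6.1]
turn(tool,deg) [-0.   -0.    0.11] shift now-frame cm [1.000e-02 0.000e+00 1.237e+01] shift after-turn cm [1.000e-02 0.000e+00 1.237e+01]
```

```bash
python3 -m handwheel '[{"twist":[0,0,0],"translation":[0,0,0.4],"claw":0},{"twist":[0,0,0],"translation":[0,0,0.8],"claw":0},{"twist":[0,0,0],"translation":[0,0,1.2],"claw":0},{"twist":[0,0,0],"translation":[0,0,1.4],"claw":0},{"twist":[0,0,0],"translation":[0,0,1.4],"claw":0}]' >/dev/null
python3 -m handwheel '[{"twist":[0,0,0],"translation":[0.05,0,1.4],"claw":0},{"twist":[0,0,0],"translation":[0,0,1.4],"claw":0},{"twist":[0,0,0],"translation":[0,0,1.2],"claw":0},{"twist":[0,0,0],"translation":[0,0,0.9],"claw":0},{"twist":[0,0,0],"translation":[0,0,0.6],"claw":0}]' >/dev/null
python3 -m handwheel '[{"twist":[0,0,0],"translation":[0,0,0.4],"claw":0},{"twist":[0,0,0],"translation":[0,0,0.2],"claw":0},{"twist":[0,0,0],"translation":[0,0,0.1],"claw":0},{"twist":[0,0,0],"translation":[0,0,0.1],"claw":0},{"twist":[0,0,0],"translation":[0,0,0.1],"claw":0}]'
python3 -m handwheel '[{"twist":[0,0,0],"translation":[0,0,0.1],"claw":0},{"twist":[0,0,0],"translation":[0,0,0.1],"claw":0},{"twist":[0,0,0],"translation":[0,0,0.1],"claw":0},{"twist":[0,0,0],"translation":[0,0,0.1],"claw":0},{"twist":[0,0,0],"translation":[0,0,0.1],"claw":0}]'
python3 -m handwheel '[{"twist":[0,0,0],"translation":[0,0,0.1],"claw":0},{"twist":[0,0,0],"translation":[0,0,0.1],"claw":0},{"twist":[0,0,0],"translation":[0,0,0.1],"claw":0},{"twist":[0,0,0],"translation":[0,0,0.1],"claw":0},{"twist":[0,0,0],"translation":[0,0,0],"claw":0}]'
python3 go.py .5595 .031 .09 21.7;python3 lid.py w10 .559 .031 .009
```

```text
time_s: 22.05
position: [0.5606, 0.0309, 0.118]
eef_rot: [0.982, 0.189, 0.001, 0.0]
wrist_force: [-0.3, 0.6, -6.8]
grip_width: 0.0165
finger_force: 60.0
time_s: 22.47
position: [0.5599, 0.0309, 0.1122]
eef_rot: [0.982, 0.189, 0.0, 0.0]
wrist_force: [-0.6, -0.2, -5.8]
grip_width: 0.0167
finger_force: 60.0
time_s: 22.88
position: [0.5607, 0.0308, 0.1091]
eef_rot: [0.982, 0.189, 0.001, 0.0]
wrist_force: [-0.2, 0.0, -3.4]
grip_width: 0.0167
finger_force: 60.0
t 22.88 p [0.5607 0.0308 0.1091] yaw tool-x 21.79 j [-0.1   0.27  1.67 -0.    1.2   1.09] w 0.0167 ff 60.0 F [-0.2  0.  -3.4]
turn(tool,deg) [ 0.05 -0.09  0.09] shift now-frame cm [-0.11 -0.06  1.9 ] shift after-turn cm [-0.11 -0.06  1.91]
lid 0.92 [254.4, 176.0] [0.5781 0.0454 0.0254]
lid_loop 0.78 [254.8, 173.6] [0.5781 0.0455 0.0254]
top 13201 [0.5798 0.0458 0.0253]
lid centre (circle) [0.5589 0.0307] res 0.0005
tilt deg [-0.4  -0.13] z 0.0252
bar 412 rect [559.7  30.7] 8.3 58.0 21.9 yaw lid x 21.9 ztop 0.0642
```

Down, load off, lid centred. I lower the tongue clear of the bar and withdraw.

```bash
python3 -m handwheel '[{"twist":[0,0,0],"translation":[-0.1,0,0.3],"claw":0},{"twist":[0,0,0],"translation":[0,0,0.4],"claw":0},{"twist":[0,0,0],"translation":[0,0,0.5],"claw":0},{"twist":[0,0,0],"translation":[0,0,0.4],"claw":0},{"twist":[0,0,0],"translation":[0,0,0.2],"claw":0}]'
python3 -m handwheel '[{"twist":[0,0,0],"translation":[0,0,0],"claw":0},{"twist":[0,0,0],"translation":[0,0,0],"claw":0},{"twist":[0,0,0],"translation":[0,0,0],"claw":0}]'
python3 go.py .489 .0027 .09 21.7
```

```text
time_s: 23.45
position: [0.5582, 0.0306, 0.0891]
eef_rot: [0.982, 0.189, -0.001, -0.0]
wrist_force: [0.1, 0.0, -1.5]
grip_width: 0.0168
finger_force: 60.0
time_s: 23.7
position: [0.5591, 0.0306, 0.0903]
eef_rot: [0.982, 0.189, 0.0, 0.0]
wrist_force: [0.7, 0.1, -2.8]
grip_width: 0.0165
finger_force: 60.0
t 23.7 p [0.5591 0.0306 0.0903] yaw tool-x 21.79 j [-0.1   0.3   1.69  0.    1.16  1.09] w 0.0165 ff 60.0 F [ 0.7  0.1 -2.8]
turn(tool,deg) [ 0.   -0.01  0.09] shift now-frame cm [-7.54 -0.01  0.03] shift after-turn cm [-7.54 -0.    0.03]
```

```bash
python3 -m handwheel '[{"twist":[0,0,0],"translation":[-0.5,0,0],"claw":0},{"twist":[0,0,0],"translation":[-0.8,0,0],"claw":0},{"twist":[0,0,0],"translation":[-1,0,0],"claw":0},{"twist":[0,0,0],"translation":[-1,0,0],"claw":0},{"twist":[0,0,0],"translation":[-1,0,0],"claw":0}]'
python3 -m handwheel '[{"twist":[0,0,0],"translation":[-1,0,0],"claw":0},{"twist":[0,0,0],"translation":[-1,0,0],"claw":0},{"twist":[0,0,0],"translation":[-1,0,0],"claw":0},{"twist":[0,0,0],"translation":[-0.7,0,0],"claw":0},{"twist":[0,0,0],"translation":[0,0,-1],"claw":0}]'
python3 -m handwheel '[{"twist":[0,0,0],"translation":[0,0,-3],"claw":0},{"twist":[0,0,0],"translation":[0,0,-3],"claw":0},{"twist":[0,0,0],"translation":[0,0,-2],"claw":0},{"twist":[0,0,0],"translation":[0,0,0],"claw":0},{"twist":[0,0,0],"translation":[0,0,0],"claw":0}]'
python3 go.py .475 -.12 .18 21.7;python3 lid.py w11 .559 .031 .009
```

```text
time_s: 24.12
position: [0.5176, 0.0142, 0.0902]
eef_rot: [0.982, 0.189, -0.0, -0.0]
wrist_force: [0.3, -0.4, -2.6]
grip_width: 0.0169
finger_force: 60.0
time_s: 24.53
position: [0.481, 0.0008, 0.0985]
eef_rot: [0.982, 0.189, -0.003, -0.001]
wrist_force: [0.1, 0.5, -3.2]
grip_width: 0.0167
finger_force: 60.0
time_s: 24.95
position: [0.4861, 0.0007, 0.1819]
eef_rot: [0.982, 0.189, 0.002, 0.001]
wrist_force: [-1.3, -0.5, -2.1]
grip_width: 0.0162
finger_force: 60.0
t 24.95 p [0.4861 0.0007 0.1819] yaw tool-x 21.79 j [-0.18  0.03  1.78  0.    1.32  1.01] w 0.0162 ff 60.0 F [-1.3 -0.5 -2.1]
turn(tool,deg) [ 0.13 -0.22  0.09] shift now-frame cm [-5.51 10.79  0.2 ] shift after-turn cm [-5.49 10.8   0.19]
lid 0.7 [255.3, 104.3] [0.5627 0.0322 0.0255]
top 13351 [0.5637 0.0323 0.0255]
lid centre (circle) [0.559  0.0307] res 0.0006
tilt deg [-0.09  0.01] z 0.0252
bar 553 rect [558.9  30.8] 8.7 57.4 21.7 yaw lid x 21.87 ztop 0.0646
```

```bash
python3 -m handwheel '[{"twist":[0,0,0],"translation":[-1.1,2.1,0],"claw":0},{"twist":[0,0,0],"translation":[-1.6,3.3,0],"claw":0},{"twist":[0,0,0],"translation":[-1.6,3.3,0],"claw":0},{"twist":[0,0,0],"translation":[-1.1,2.1,0],"claw":0},{"twist":[0,0,0],"translation":[0,0,2],"claw":0}]' >/dev/null
python3 -m handwheel '[{"twist":[0,0,0],"translation":[0,0,3],"claw":0},{"twist":[0,0,0],"translation":[0,0,3],"claw":0},{"twist":[0,0,0],"translation":[0,0,2],"claw":0},{"twist":[0,0,0],"translation":[0,0,1],"claw":0},{"twist":[0,0,0],"translation":[0,0,0.5],"claw":0}]' >/dev/null
python3 -m handwheel '[{"twist":[0,0,0],"translation":[0,0,0],"claw":0},{"twist":[0,0,0],"translation":[0,0,0],"claw":0},{"twist":[0,0,0],"translation":[0,0,0],"claw":0}]'
python3 go.py .475 -.12 .0597 21.8
```

```text
time_s: 26.18
position: [0.476, -0.12, 0.0666]
eef_rot: [0.982, 0.189, 0.001, 0.001]
wrist_force: [-0.2, 0.2, -1.1]
grip_width: 0.0164
finger_force: 60.0
t 26.18 p [ 0.476  -0.12    0.0666] yaw tool-x 21.8 j [-0.42  0.19  1.87 -0.    1.07  0.77] w 0.0164 ff 60.0 F [-0.2  0.2 -1.1]
turn(tool,deg) [ 0.12 -0.12 -0.  ] shift now-frame cm [-0.09 -0.03  0.69] shift after-turn cm [-0.09 -0.03  0.69]
```

```bash
python3 -m handwheel '[{"twist":[0,0,0],"translation":[0,0,0.2],"claw":0},{"twist":[0,0,0],"translation":[0,0,0.2],"claw":0},{"twist":[0,0,0],"translation":[0,0,0.15],"claw":0},{"twist":[0,0,0],"translation":[0,0,0.05],"claw":0},{"twist":[0,0,0],"translation":[0,0,0],"claw":0}]'
python3 -m handwheel '[{"twist":[0,0,0],"translation":[0,0,0.05],"claw":0},{"twist":[0,0,0],"translation":[0,0,0.05],"claw":0},{"twist":[0,0,0],"translation":[0,0,0],"claw":0},{"twist":[0,0,0],"translation":[0,0,0],"claw":0}]'
python3 go.py .475 -.12 .0597 21.8
```

```text
time_s: 26.6
position: [0.4749, -0.1195, 0.0597]
eef_rot: [0.982, 0.189, 0.0, 0.0]
wrist_force: [-0.1, 0.2, 0.9]
grip_width: 0.0166
finger_force: 60.0
time_s: 26.93
position: [0.4751, -0.1196, 0.0597]
eef_rot: [0.982, 0.189, 0.0, 0.0]
wrist_force: [-2.8, 1.9, 8.5]
grip_width: 0.0165
finger_force: 60.0
t 26.93 p [ 0.4751 -0.1196  0.0597] yaw tool-x 21.79 j [-0.42  0.2   1.88  0.    1.06  0.77] w 0.0165 ff 60.0 F [-2.8  1.9  8.5]
turn(tool,deg) [ 0.03 -0.03 -0.01] shift now-frame cm [-0.03  0.03 -0.  ] shift after-turn cm [-0.03  0.03 -0.  ]
```

In contact with the table. I back off the preload slightly, reduce the grip, open, rise and check.

```bash
python3 -m handwheel '[{"twist":[0,0,0],"translation":[0,0,-0.08],"claw":0},{"twist":[0,0,0],"translation":[0,0,0],"claw":0},{"twist":[0,0,0],"translation":[0,0,0],"claw":0}]' 10
python3 -m handwheel '[{"twist":[0,0,0],"translation":[0,0,0],"claw":2.5},{"twist":[0,0,0],"translation":[0,0,0],"claw":3.5},{"twist":[0,0,0],"translation":[0,0,0],"claw":5},{"twist":[0,0,0],"translation":[0,0,0],"claw":5},{"twist":[0,0,0],"translation":[0,0,-1.5],"claw":5}]'
python3 -m handwheel '[{"twist":[0,0,0],"translation":[0,0,-3],"claw":5},{"twist":[0,0,0],"translation":[0,0,-4],"claw":5},{"twist":[0,0,0],"translation":[-1,0,-4],"claw":5},{"twist":[0,0,0],"translation":[-3,0,-3],"claw":5},{"twist":[0,0,0],"translation":[-3,0,0],"claw":5}]'
python3 -m handwheel '[{"twist":[0,0,0],"translation":[0,0,0],"claw":5},{"twist":[0,0,0],"translation":[0,0,0],"claw":5},{"twist":[0,0,0],"translation":[0,0,0],"claw":5}]'
python3 - <<'E'
from h import *
p,T=shot("wrist");W,ok=cloud(p,T)
for r in env.masks_of(p,"lifter")[:1]:
    q=W[r["mask"]&ok];print("lifter",r["confidence"],np.median(q,0).round(3),"z95",np.percentile(q[:,2],97).round(4))
p,_=shot("scene");W,ok=cloud(p);cv2.imwrite("pics/s12.png",cv2.resize(p["frame"][120:310,150:400],None,fx=3.1,fy=3.1,interpolation=cv2.INTER_CUBIC))
for t in ["pot","jar_left","jar_right","kitchen_timer","pepper_mill","spice_jar"]:
    for r in env.masks_of(p,t)[:1]: print(t,np.round(r["position"]),np.median(W[r["mask"]&ok],0).round(3))
E
```

```text
time_s: 27.18
position: [0.4751, -0.1196, 0.0597]
eef_rot: [0.982, 0.189, 0.0, 0.0]
wrist_force: [0.1, 1.3, 5.0]
grip_width: 0.0166
finger_force: 10.0
time_s: 27.6
position: [0.4718, -0.1183, 0.0713]
eef_rot: [0.982, 0.189, -0.003, -0.002]
wrist_force: [-0.9, 0.4, 0.4]
grip_width: 0.0469
finger_force: 0.0
time_s: 28.02
position: [0.4141, -0.1477, 0.2208]
eef_rot: [0.982, 0.19, 0.005, 0.005]
wrist_force: [0.9, -0.3, 0.6]
grip_width: 0.05
finger_force: 0.0
time_s: 28.27
position: [0.41, -0.145, 0.2129]
eef_rot: [0.982, 0.189, -0.0, -0.0]
wrist_force: [0.0, -0.3, 0.6]
grip_width: 0.0497
finger_force: 0.0
lifter 0.73 [ 0.441 -0.13   0.084] z95 0.0892
pot [215. 260.] [0.517 0.308 0.057]
jar_left [258. 179.] [ 0.626 -0.165  0.102]
jar_right [280. 159.] [ 0.623 -0.347  0.128]
kitchen_timer [191. 230.] [0.682 0.177 0.033]
pepper_mill [210. 202.] [0.697 0.043 0.085]
spice_jar [222. 198.] [ 0.703 -0.042  0.061]
```

View pics/s12.png

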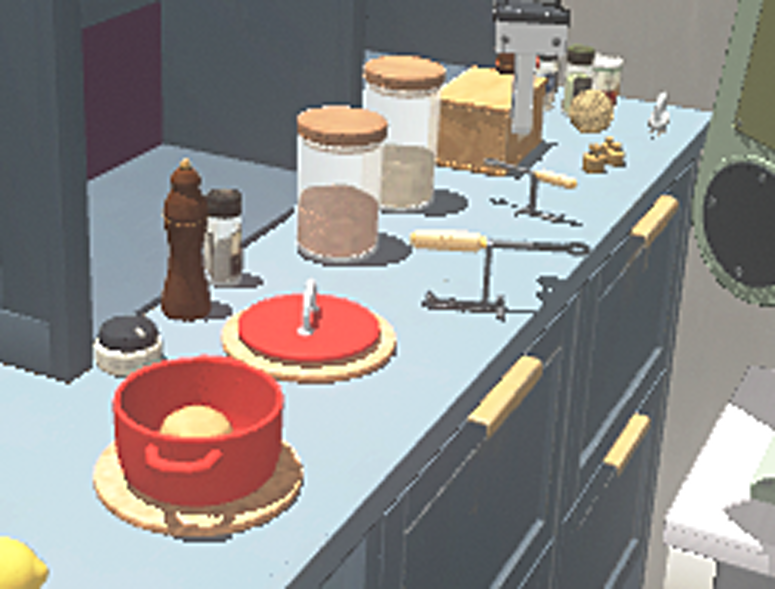

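The picture shows the lid centred on the mat at (310,330), the open pot in place at (200,430), and the lifter standing upright at (485,270). Everything else is undisturbed and the gripper is clear.

```bash
python3 -c "
from workcell import env
print(env.job_done())"
```

```text
the job is handed in; nothing more can be done
None
```

The job is handed in: the lid lies level in the middle of the cork mat, the lifter stands upright on the bare worktop, and the last camera check showed the pot, jars, timer, pepper mill and spice jar undisturbed.

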